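Clamp the extract bottle and take off its safety cap

TASK

Get the bottle of vanilla extract open for the baker: flip the cam lever of the bench clamp fully down so that its jaw grips the bottle, then push the bottle's safety cap down, twist it about a quarter turn counter-clockwise while it is pushed down, and lift it off. Finish still holding the cap in the gripper, level and clear of the bottle, about 6 cm straight above where it sat; the bottle must stay upright in the clamp with the lever locked. Do not disturb the pastries.

Things in the scene. Friction and masses are not known exactly. Their poses are not given: they have to be found in the camera images.
- clamp: Aluminium bench clamp fixed to the counter: plate 112 mm (x) by 196 mm (y, from -118 to +78 mm), 12 mm thick; fixed vee fence 54 mm high on its +y side, sliding jaw 45 mm high and cam lever on its -y side. Origin on the counter under the place of the bottle's axis, z up.
- jaw_face (a point): Middle of the sliding jaw's rubber-faced gripping face. The jaw runs 5 mm along the clamp's +y as the lever is flipped down; it starts within 3 mm of the bottle. Until it grips, the bottle can turn and slide.
- cam_lever (a joint): Cam lever angle, rad: 0 = raised (handle slopes up and away from the bottle, 52 degrees above level), 0.9 = fully down (handle level, jaw locked, hard stop). Starts between 0 and 0.2 and stays where it is left. Flip it by pressing from above: 50 mm out from the pivot it takes about 4 N straight down, rising to about 7 N as the jaw grips.
- lever_pivot (a point): Pivot of the cam lever, at clamp x 0, y -95 mm, 42 mm above the counter; its axis is the clamp's x axis. The lever points from here towards the clamp's -y. The two cheeks beside it are 40 mm wide overall, reach 12 mm beyond the pivot and are 52 mm high.
- lever_tip (a point): Outer end of the lever's black handle, on its centre line, 95 mm from the pivot. The handle (outer 45 mm) is 24 mm wide and 10 mm thick; inwards follows a bar 12 mm wide and 9 mm thick. Fully down, the handle's upper face is 47 mm above the counter.
- bottle: Loose round amber bottle, 72 mm diameter, 0.3 to 0.65 kg, standing on the clamp plate; body 74 mm high, shoulder to 84 mm, neck 31 mm diameter to 116 mm. Origin at the centre of its foot, z up. Two lugs on the neck lie along its +x and -x axes and hold the cap.
- neck_top (a point): Centre of the neck's top rim, 116 mm above the bottle's origin. A spring-loaded seal disc here pushes the seated cap up with about 8 N.
- cap: Ribbed white round safety cap, 55 mm diameter, 30 mm high, 50 g, on the bottle's neck. Origin at the centre of its lower rim, z up. Seated, its origin is 104 mm above the bottle's origin (116 mm above the counter) and its x axis is along the bottle's x within 5 degrees; two inner hooks sit under the neck's lugs. The bare shoulder lies 20 mm below the seated rim.
- cap_top (a point): Centre of the cap's flat closed top, 30 mm above its origin. To free the cap: push it down 5 to 8 mm (11 to 13 N, hard stop at 8 mm), turn it counter-clockwise seen from above by about 80 degrees (60 to 120 will do) while down, then lift straight up. Clockwise it is blocked; without pushing it is blocked both ways.
- croissant: Croissant, 65 x 133 x 49 mm, bystander at the front left; origin under its centre.
- cookie_a: Chocolate chip cookie, 68 mm across, 15 mm thick, bystander beyond the lever; origin under its centre.
- cookie_b: Chocolate chip cookie, 68 mm across, 15 mm thick, bystander close behind the clamp (its +x side); origin under its centre.
Mind the look-alikes: they are no part of the job. Of the things like the cap, leave any that is black, orange or purple; of the rest the larger one is meant.

How it is judged:
On the way, in this order (a step that is already met when the one before it is completed fails the run):
1. the cam lever is flipped down (beyond 0.75 rad) with the cap still seated (value of joint cam_lever above 0.75 rad and z of cap in the frame of bottle below 0.112 m), for 0.2 s.
2. the cap is pushed down at least 4 mm, lever locked (value of joint cam_lever above 0.75 rad and z of cap in the frame of bottle below 0.1 m), for 0.1 s.
3. the cap is turned at least 49 degrees on the neck, not yet lifted, lever locked (all of step 1 and angle between the x axis of cap and the x axis of bottle, either way round above 0.85 rad), for 0.1 s.
At the end, for the whole second after the job is handed in: The gripper holds the cap still, 30 to 120 mm above its seat, within 30 mm of the bottle's axis, tilted less than 17 degrees, carried by the fingers alone; the lever is beyond 0.75 rad, and the bottle stands upright (within 6 degrees) on the clamp plate, within 15 mm of its place (value of joint cam_lever above 0.75 rad and z of cap in the frame of bottle between 0.134 and 0.224 m and horizontal distance between cap and bottle below 0.03 m and angle between cap's own z axis and vertical below 0.3 rad and contact force between the fingers and cap above 1 N and contact force between cap and bottle below 0.1 N and contact force between cap and clamp below 0.1 N and linear speed of cap below 0.03 m/s and angle between bottle's own z axis and vertical below 0.1 rad and z of bottle in the frame of clamp below 0.018 m and horizontal distance between bottle and clamp below 0.015 m); the arm keeps its last pose, push and grip.
It fails at once if the bottle is tipped by more than 12 degrees or lifted by more than 15 mm (angle between bottle's own z axis and vertical above 0.21 rad or z of bottle in the frame of clamp above 0.027 m).
It fails at once if a pastry is moved by more than 25 mm (distance of any of croissant, cookie_a, cookie_b from where it was at the start of the episode above 0.025 m).
It also fails if it takes over 45 s, if anything falls off the work surface, if the arm or the gripper's body presses on something with over 40 N, if the wrist force passes 120 N, or if a joint passes its speed limit or range.

ROBOT

A 7-joint arm with a two-finger parallel gripper is mounted at the origin on a cart in front of the work surface, level with it; the furniture and walls round the work are solid. World frame = base frame: x ahead of the robot, y to its left, z up, the work surface at z = 0. Lengths are in m, angles in rad, forces in N, time in s.
With the tool pointing down it reaches from about 0.425 to 0.875 m from the base axis. Payload 4.7 kg.
Tool frame: the origin (TCP) lies at the very end of the fingers, on their centre line; the grasp point (between the pads) lies 19 mm behind it; z points along the fingers, y is the line along which they close (so a half turn about z gives the same grasp; the last joint's range is limited). The gripper opens to 87 mm and grips with 3 to 60 N. Pads are 19 mm wide; open, the fingers measure 117 mm over their backs; the gripper's body (75 mm by 190 mm) begins 51 mm behind the grasp point.
Start: joints at [-1.229, 0.321, -0.07, 1.45, 0.023, 1.371, -0.057], TCP at [0.209, 0.615, 0.202] pointing down, gripper open.
Joint ranges: [-2.86, 2.86], [-0.3, 2.09], [-1.38, 1.24], [0.06, 2.45], [-1.56, 4.7], [0.09, 2.05], [-2.69, 2.69]. Speed limits (rad/s): [2.57, 2.57, 3.14, 3.14, 3.14, 3.14, 3.14].

INTERFACE

Orientations are given as a rotation vector (axis times angle).
In Python, from bench import get_state, get_image, get_calibration, close_job gives the robot as it stands.
- The arm moves only by the shell command python3 -m crank 'ROWS' [FORCE]. ROWS is JSON, a list of rows, each a list of 5 numbers: the opening, from 0 (shut) to 1 (fully open), then the shift along the world's x, y, z in units of 0.2 m (1.0 is 0.2 m), then the turn about the world's z in units of 2 pi rad (1.0 is 2 pi rad). A call has 1 to 5 rows; each row is the pose to reach, as a shift and turn from the pose commanded when the call began, turning the shorter way round; what a row does not reach only later rows make up. A row lasts 1/8 s, in which the tool goes at most 62.5 mm and 10.7 degrees, less where a joint would pass 70% of its speed; a pose out of reach is approached as far as the arm can. A call with a number of a shift or a turn outside -1 to 1 is refused whole. A call with a gripper value outside its range is refused whole. The fingers move at their own pace and stop on an object; FORCE is the grip in N (left out, the last holds). Time passes only in rows, so rows that repeat a pose let the fingers close. It gives the time, the measured TCP pose, the force, the opening and the grip force at its end, in the units of the state.
- get_state(): the state, without advancing time (a new reading comes with each control period).
- get_image(name): name is "side" or "top" or "wrist"; returns the picture (480x640x3 uint8, red, green, blue); there is no depth.
- get_calibration(name): a dict with "fovy" (degrees; the focal length in pixels is half the picture's height over the tangent of half this angle, whatever the lens; pixels are square), "cx", "cy" (the principal point, pixels), "R" (3x3) and "t" (3): a world point X has camera coordinates R X + t. Camera axes: x right, y down, z forward; pixel columns grow to the right and rows downward; lengths in m; the calibration is good to about 2 mm. A picture is of the moment at which its call begins: read the wrist's pose just before it. get_calibration takes no time and is no camera call; for the wrist camera it gives the pose at the moment of the call.
- close_job(): hands the job in; it is judged then, once.
The state is a dict: "time": time; "joint_positions": joint angles; "qd": joint speeds; "joint_torque": joint torques, N m; "position": TCP position; "tool_rot": TCP orientation; "ft_force": force on the tool from outside, world axes, zero at the start; "torque": the same for the moment, N m; "grip_width": opening from 0.0 (shut) to 1.0 (fully open); "grip_force": force on a finger pad.
Only numpy, scipy, OpenCV 4.12 (cv2) and the standard library are available. Lean on these libraries where they do the work, as an engineer would, in place of code of your own. Each camera call takes 0.05 s, during which the arm holds its last target. There are 200 camera calls.

## Working session

There is one attempt and no reset: what is moved stays moved. The work goes in short steps, Python scripts to look and compute and a shell command to move; the robot and the scene stay as the last step left them, time stands still between calls to the robot, and variables do not carry over. Pictures are saved under pics/ and viewed, at most 10 in all, crops included, and the job is handed in when it is done.

```bash
mkdir -p pics
python3 - <<'E'
from bench import *
import cv2,numpy as np
print(get_state())
for n in ("side","top","wrist"):
    c=get_calibration(n);print(n,c)
    im=get_image(n);cv2.imwrite(f"pics/{n}0.png",im[:,:,::-1])
E
```

```text
{'time': 0.0, 'joint_positions': array([-1.2289348 ,  0.32185244, -0.07009304,  1.45168658,  0.02261321,
        1.37078584, -0.05691319]), 'qd': array([ 0.00015043, -0.00040715,  0.00086769, -0.00031977,  0.00090728,
       -0.00089076,  0.00070219]), 'joint_torque': array([-8.50683500e-05, -4.91277266e+01, -4.03877953e-01, -3.12524557e+01,
       -6.39783195e-02,  4.38311999e-02,  1.76490903e-04]), 'position': array([0.20910816, 0.61481659, 0.20133669]), 'tool_rot': array([-5.12467054e-01, -3.09929898e+00,  3.03701742e-03]), 'ft_force': array([-0.27977662,  0.23236602,  0.20607357]), 'torque': array([-0.03516998,  0.03175815,  0.04289245]), 'grip_force': 0.0, 'grip_width': 1.001775102591498}
side {'fovy': 55.49143728453628, 'cx': 312.23216221595993, 'cy': 236.2368415963819, 'R': array([[-9.99821428e-01, -1.88973634e-02, -3.61318582e-05],
       [-1.10739453e-02,  5.87447304e-01, -8.09186649e-01],
       [ 1.53127197e-02, -8.09041751e-01, -5.87551671e-01]]), 't': array([0.59508027, 0.07317401, 1.1036293 ])}
top {'fovy': 44.71072462843717, 'cx': 316.8615687730108, 'cy': 244.38167360058242, 'R': array([[ 0.01352752, -0.99967855, -0.02144306],
       [-0.99716094, -0.01189857, -0.07435382],
       [ 0.07407478,  0.022388  , -0.99700136]]), 't': array([0.03771351, 0.56833923, 1.11493934])}
wrist {'fovy': 65.68895522344955, 'cx': 324.63272099715357, 'cy': 239.86429631085235, 'R': array([[ 0.32219001,  0.94667268, -0.00210505],
       [ 0.90734026, -0.3081678 ,  0.28594799],
       [ 0.27005044, -0.09403958, -0.95824283]]), 't': array([-0.64882564, -0.03512872,  0.39126987])}
```

View pics/top0.png

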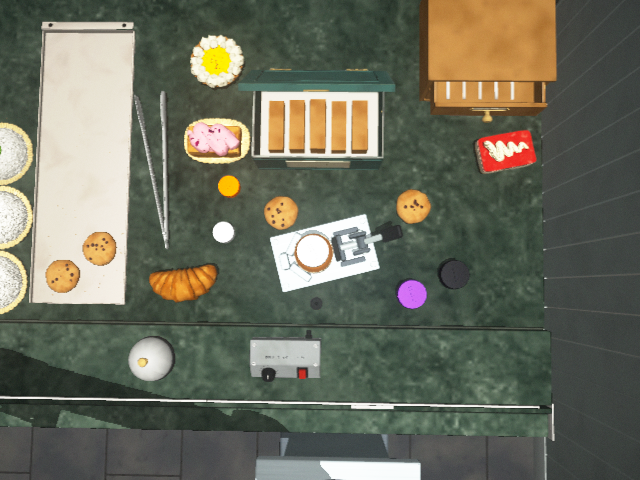

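View pics/side0.png

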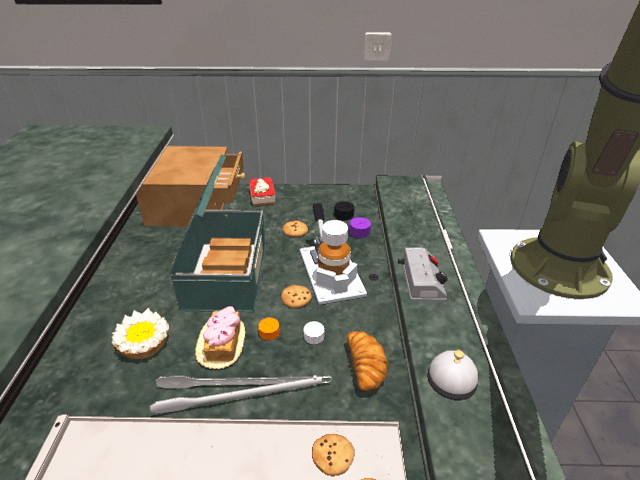

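The top view shows the clamp plate near (325,252) with the white cap at (313,252) and the black handle at about (390,233). The cookies are at (281,212) and (413,206), and the croissant is at (183,282). The side view shows the seated cap at (335,231) and the decoy small white cap at (314,333).

```bash
cat > h.py <<'E'
from bench import *
import cv2,numpy as np
from scipy.spatial.transform import Rotation as Ro
def K(c):
    f=240/np.tan(np.radians(c['fovy']/2));return np.array([[f,0,c['cx']],[0,f,c['cy']],[0,0,1]])
def ray(c,uv):
    d=c['R'].T@np.linalg.inv(K(c))@np.array([*uv,1.]);return -c['R'].T@c['t'],d/np.linalg.norm(d)
def onz(c,uv,z):
    o,d=ray(c,uv);return o+d*(z-o[2])/d[2]
def proj(c,X):
    p=K(c)@(c['R']@np.asarray(X)+c['t']);return p[:2]/p[2]
def tri(c1,u1,c2,u2):
    A=[];b=[]
    for c,u in((c1,u1),(c2,u2)):
        o,d=ray(c,u);P=np.eye(3)-np.outer(d,d);A.append(P);b.append(P@o)
    return np.linalg.lstsq(np.vstack(A),np.hstack(b),rcond=None)[0]
E
python3 - <<'E'
from h import *
ct,cs=get_calibration("top"),get_calibration("side")
t=cv2.imread("pics/top0.png");s=cv2.imread("pics/side0.png")
x0,y0=255,195
a=cv2.resize(t[y0:y0+120,x0:x0+160],None,fx=5,fy=5,interpolation=cv2.INTER_CUBIC);cv2.imwrite("pics/tc.png",a)
a=cv2.resize(s[190:310,270:400],None,fx=5,fy=5,interpolation=cv2.INTER_CUBIC);cv2.imwrite("pics/sc.png",a)
hsv=cv2.cvtColor(t,cv2.COLOR_BGR2HSV)
m=((hsv[...,1]<40)&(hsv[...,2]>150)).astype(np.uint8);m[:,:265]=0;m[:,385:]=0;m[:205]=0;m[300:]=0
pts=cv2.findNonZero(m);r=cv2.minAreaRect(pts);print(r);bx=cv2.boxPoints(r);W=[onz(ct,p,.012) for p in bx];print(np.round(W,4))
for n,p in dict(cap=(313,252),).items(): print(n,onz(ct,p,.146))
# saturated cap in side
for nm,p in dict(ca=(281,212),cb=(413,206),cr=(183,282)).items(): print(nm,onz(ct,p,.01))
E
```

```text
((328.6470947265625, 251.58827209472656), (56.753334045410156, 109.6260986328125), 75.96376037597656)
[[ 0.5813  0.1404  0.012 ]
 [ 0.6362 -0.0683  0.012 ]
 [ 0.5282 -0.0958  0.012 ]
 [ 0.4736  0.1113  0.012 ]]
cap [0.54525623 0.04866338 0.146     ]
ca [0.63205417 0.11702714 0.01      ]
cb [ 0.64674963 -0.14319587  0.01      ]
cr [0.49131165 0.30763271 0.01      ]
```

View pics/tc.png

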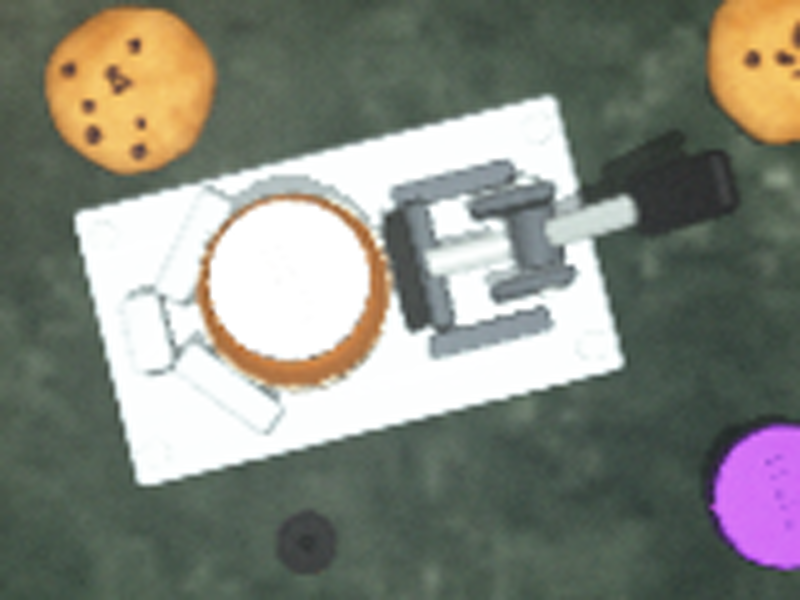

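View pics/sc.png

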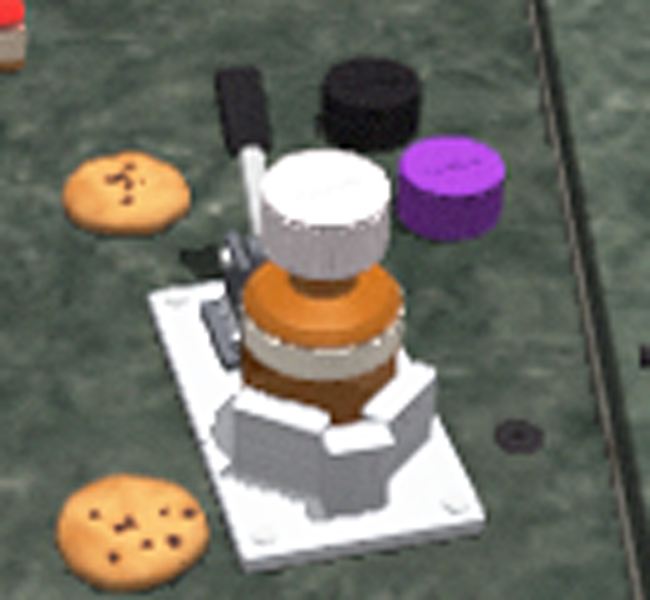

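Run:
```python
from h import *
ct,cs=get_calibration("top"),get_calibration("side")
T=lambda p:np.array(p)/5+[255,195]
S=lambda p:np.array(p)/5+[270,190]
tl,tr,br,bl=[onz(ct,T(p),.012) for p in((76,212),(555,96),(625,365),(143,487))]
y=(tl-tr+bl-br);y/=np.linalg.norm(y);x=np.array([y[1],-y[0],0])
yaw=np.degrees(np.arctan2(x[1],x[0]))
c=(tl+tr+br+bl)/4; O=c+y*0.020; print("yaw",yaw,"O",O, np.linalg.norm(tl-tr),np.linalg.norm(tl-bl))
print("cap top",onz(ct,T((290,277)),.146), "side",onz(cs,S((325,186)),.146))
tip=tri(ct,T((732,182)),cs,S((238,75)));d=tip-O;print("tip",tip,"clamp",d@x,d@y)
for dd in (.045,.05,.055): print("press",dd,O-y*(.095+dd))
s=get_state();M=Ro.from_rotvec(s['tool_rot']).as_matrix();print("tool y ang",np.degrees(np.arctan2(M[1,1],M[0,1])))
```

```text
yaw 14.633655284588043 O [0.54690492 0.04849381 0.012     ] 0.19403003264028842 0.1112304612871137
cap top [0.54803301 0.04870232 0.146     ] side [0.54511581 0.05368726 0.146     ]
tip [ 0.58558324 -0.10941544  0.09993152] clamp -0.002470210323156266 -0.16255842360481865
press 0.045 [ 0.58227421 -0.08696472  0.012     ]
press 0.05 [ 0.5835374  -0.09180252  0.012     ]
press 0.055 [ 0.58480058 -0.09664033  0.012     ]
tool y ang 71.22031449097386
```

```bash
python3 -m crank '[[0,0.12,-0.22,0,-0.01],[0,0.24,-0.44,0,-0.02],[0,0.36,-0.66,0,-0.03],[0,0.47,-0.88,0,-0.04]]' 20; python3 -m crank '[[0,0.12,-0.22,0,-0.01],[0,0.24,-0.44,0,-0.02],[0,0.36,-0.66,0,-0.03],[0,0.47,-0.88,0,-0.04]]'; python3 -m crank '[[0,0.12,-0.22,0,-0.01],[0,0.24,-0.44,0,-0.02],[0,0.36,-0.66,0,-0.03],[0,0.47,-0.88,0,-0.04]]'
```

```text
time: 0.65
position: [0.304, 0.4377, 0.2022]
tool_rot: [0.9, 3.01, -0.0]
ft_force: [1.1, 0.3, 0.3]
grip_width: 0.631
grip_force: 0.0
time: 1.15
position: [0.3979, 0.2617, 0.2024]
tool_rot: [1.27, 2.873, 0.0]
ft_force: [0.0, 0.6, 0.3]
grip_width: 0.173
grip_force: 0.0
time: 1.65
position: [0.4918, 0.0859, 0.2024]
tool_rot: [1.62, 2.691, 0.0]
ft_force: [0.2, 1.2, 0.6]
grip_width: 0.009
grip_force: 0.0
```

```bash
python3 -m crank '[[0,0.12,-0.22,0,-0.01],[0,0.24,-0.44,0,-0.02],[0,0.36,-0.66,0,-0.03],[0,0.46,-0.89,0,-0.037],[0,0.46,-0.89,-0.3,-0.037]]'
python3 - <<'E'
from h import *
s=get_state();print(s['position'],s['tool_rot'])
im=get_image("top");s2=get_image("side")
a=cv2.resize(im[195:295,270:430],None,fx=2.5,fy=2.5);b=cv2.resize(s2[190:290,270:430],None,fx=2.5,fy=2.5)
cv2.imwrite("pics/ts1.png",np.vstack([a,b])[:,:,::-1])
E
```

```text
time: 2.28
position: [0.5878, -0.0971, 0.1462]
tool_rot: [1.922, 2.472, 0.006]
ft_force: [0.7, 1.4, -1.3]
grip_width: 0.006
grip_force: 0.0
[ 0.58777595 -0.09706369  0.14619646] [1.92159451 2.47154795 0.0056643 ]
```

View pics/ts1.png

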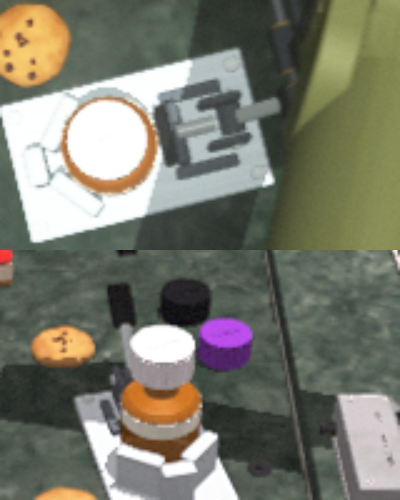

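The arm now hovers over the lever. The cap is still seated at crop (108,145) and the handle at (120,305).

```bash
python3 -m crank '[[0,0,0,-0.1,0],[0,0,0,-0.17,0],[0,0,0,-0.24,0],[0,0,0,-0.31,0]]'; python3 -m crank '[[0,0,0,-0.05,0],[0,0,0,-0.1,0],[0,0,0,-0.14,0],[0,0,0,-0.16,0],[0,0,0,-0.16,0]]'
```

```text
time: 2.88
position: [0.584, -0.0902, 0.0805]
tool_rot: [1.918, 2.487, 0.002]
ft_force: [-0.6, 0.4, 2.9]
grip_width: 0.006
grip_force: 1.3
time: 3.5
position: [0.5829, -0.0905, 0.048]
tool_rot: [-1.919, -2.487, 0.001]
ft_force: [0.6, -0.0, 0.0]
grip_width: 0.005
grip_force: 0.1
```

```bash
python3 -m crank '[[0,0,0,-0.02,0],[0,0,0,-0.03,0],[0,0,0,-0.03,0]]'
```

```text
time: 3.88
position: [0.5833, -0.0907, 0.0424]
tool_rot: [1.919, 2.487, 0.0]
ft_force: [1.2, -0.9, 2.1]
grip_width: 0.006
grip_force: 0.9
```

Run:
```python
from h import *
s2=get_image("side");im=get_image("top");w=get_image("wrist")
b=cv2.resize(s2[170:290,270:400],None,fx=3,fy=3)
a=cv2.resize(im[195:295,270:400],None,fx=3,fy=3)
w=cv2.resize(w,(480,360))
cv2.imwrite("pics/ts2.png",np.hstack([b[:360],cv2.resize(w,(400,360))])[:,:,::-1])
```

```text
(no output)
```

View pics/ts2.png

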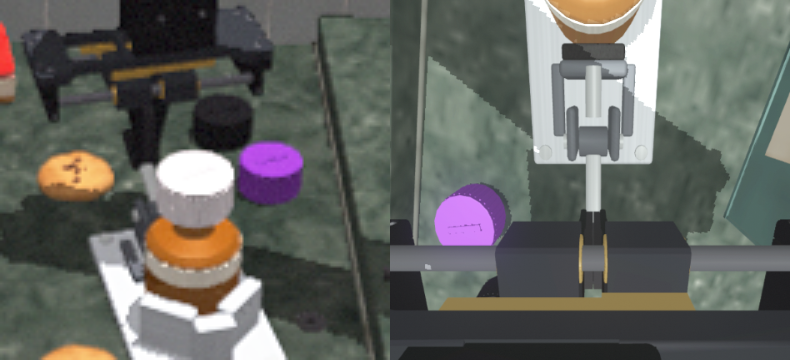

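The wrist view shows the closed fingers on the black handle, centred at about (593,225). The side view shows the cap still seated. I'll press a little further and watch the force.

```bash
python3 -m crank '[[0,0,0,-0.01,0],[0,0,0,-0.02,0],[0,0,0,-0.02,0]]'
```

```text
time: 4.4
position: [0.5834, -0.0908, 0.0384]
tool_rot: [1.919, 2.487, 0.0]
ft_force: [0.4, -1.8, 2.0]
grip_width: 0.0
grip_force: 1.2
```

```bash
python3 -m crank '[[0,0,0,0.1,0],[0,0,0,0.25,0],[0,0,0,0.4,0],[0,0.05,-0.2,0.5,0],[0,0.1,-0.35,0.5,0]]'
python3 - <<'E'
from h import *
s2=get_image("side");cw=get_calibration("wrist");w=get_image("wrist")
b=cv2.resize(s2[170:290,270:400],None,fx=3,fy=3)
w=cv2.resize(w,(480,360))
cv2.imwrite("pics/ts3.png",np.hstack([b[:360],cv2.resize(w,(400,360))])[:,:,::-1])
x=np.array([np.cos(.2554),np.sin(.2554),0]);y=np.array([-x[1],x[0],0]);O=np.array([.5469,.0485,0])
for th in(0.15,.5,.75,.9):
    e=.9076-th
    P=O-y*(.095+.095*np.cos(e))+np.array([0,0,.042+.095*np.sin(e)])
    p=proj(get_calibration("side"),P);q=proj(cw,P);print(th,P,(p-[270,170])*3,q*[400/640,.75]+[390,0])
E
```

```text
time: 5.03
position: [0.6047, -0.1614, 0.1418]
tool_rot: [1.916, 2.486, 0.004]
ft_force: [0.3, -0.1, -0.2]
grip_width: 0.003
grip_force: 0.0
0.15 [ 0.58833584 -0.11019599  0.10728209] [137.42763738  96.67990307] [590.98586234 123.09106322]
0.5 [ 0.59293396 -0.12780641  0.07965867] [132.15659401 113.34112467] [591.20938439 141.24072112]
0.75 [ 0.59460273 -0.13419768  0.0569101 ] [130.2888561  131.53841078] [591.31614719 144.37128419]
0.9 [ 0.59489947 -0.13533419  0.04272199] [129.94698572 144.41757063] [591.36107732 143.1607991 ]
```

View pics/ts3.png

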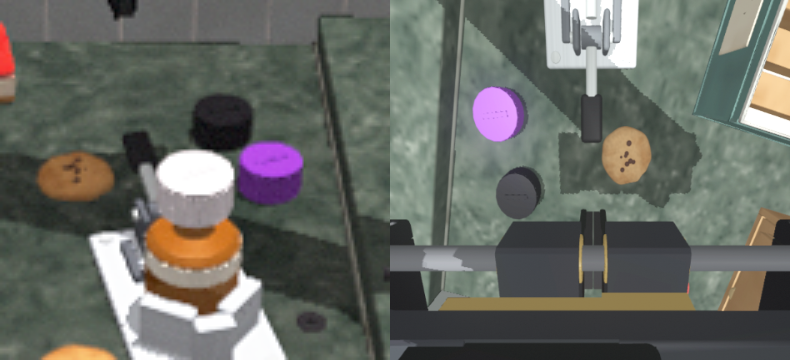

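The handle now looks nearly level, with its tip at side (130,137). I'll press again further out, 75 mm from the pivot, to check for the hard stop.

```bash
python3 -m crank '[[0,-0.07,0.22,0,0],[0,-0.07,0.22,-0.2,0],[0,-0.07,0.22,-0.38,0],[0,-0.07,0.22,-0.42,0],[0,-0.07,0.22,-0.42,0]]';python3 -m crank '[[0,0,0,-0.02,0],[0,0,0,-0.02,0]]';python3 -m crank '[[0,0,0,-0.02,0],[0,0,0,-0.02,0]]'
```

```text
time: 5.75
position: [0.5893, -0.116, 0.0549]
tool_rot: [-1.918, -2.487, -0.0]
ft_force: [0.1, -0.8, -0.0]
grip_width: 0.005
grip_force: 0.0
time: 6.0
position: [0.5899, -0.1166, 0.0514]
tool_rot: [1.919, 2.486, 0.002]
ft_force: [0.6, -0.9, 0.6]
grip_width: 0.003
grip_force: 0.0
time: 6.25
position: [0.5891, -0.1166, 0.0463]
tool_rot: [-1.919, -2.487, 0.0]
ft_force: [0.1, 0.9, -0.7]
grip_width: 0.007
grip_force: 0.0
```

```bash
python3 -m crank '[[0,0,0,-0.02,0],[0,0,0,-0.02,0]]';python3 -m crank '[[0,0,0,-0.02,0],[0,0,0,-0.02,0]]'
```

```text
time: 6.5
position: [0.5895, -0.1167, 0.0425]
tool_rot: [1.919, 2.487, 0.0]
ft_force: [-0.0, -0.8, 1.2]
grip_width: 0.003
grip_force: 0.1
time: 6.75
position: [0.5894, -0.1169, 0.0384]
tool_rot: [1.919, 2.487, -0.0]
ft_force: [-0.5, 0.5, 1.6]
grip_width: 0.004
grip_force: 0.5
```

```bash
cat >> h.py <<'E'
X=np.array([np.cos(.2554),np.sin(.2554),0]);Y=np.array([-X[1],X[0],0]);O=np.array([.5469,.0485,0])
def onx(c,uv):
    o,d=ray(c,uv);P=o+d*((O-o)@X)/(d@X);return (P-O)@Y,P[2]
E
python3 - <<'E'
from h import *
b=cv2.imread("pics/ts3.png")[:360,:390]
g=b.max(2);m=(g<60).astype(np.uint8);m[:125]=0;m[190:]=0;m[:,:110]=0;m[:,170:]=0
p=cv2.findNonZero(m)[:,0];print(len(p),cv2.boundingRect(p.reshape(-1,1,2)))
for r in range(127,190,6):
    q=p[p[:,1]==r][:,0]
    if len(q): print(r,q.min(),q.max())
cs=get_calibration("side")
f=lambda u:np.array(u)/3+[270,170]
for u in((134,134),(138,140),(144,170),(130,140)): print(u,onx(cs,f(u)))
E
```

```text
1625 (110, 131, 56, 59)
133 126 147
139 122 149
145 123 152
151 125 165
157 110 161
163 110 157
169 112 137
175 115 129
181 115 121
187 114 141
(134, 134) (np.float64(-0.1753967139059111), np.float64(0.06292364226700675))
(138, 140) (np.float64(-0.16121099182232285), np.float64(0.06589435827185042))
(144, 170) (np.float64(-0.13987524074721838), np.float64(0.04932839618342799))
(130, 140) (np.float64(-0.189828679932724), np.float64(0.04746113922785278))
```

Run:
```python
from h import *
s=get_state();print(s['position'],s['ft_force'],s['joint_torque'])
w=get_image("wrist");b=get_image("side")[160:300,270:400]
cv2.imwrite("pics/ts4.png",np.hstack([cv2.resize(w[150:470,200:450],None,fx=1.5,fy=1.5),cv2.resize(b,(390,480))])[:,:,::-1])
```

```text
[ 0.58939842 -0.11692951  0.0384205 ] [-0.49913999  0.50720534  1.55080467] [-2.81709619e-01 -4.15867603e+01  6.78529859e+00 -2.59657502e+01
 -1.27746603e-01  1.94884809e-01  7.50699488e-03]
```

View pics/ts4.png

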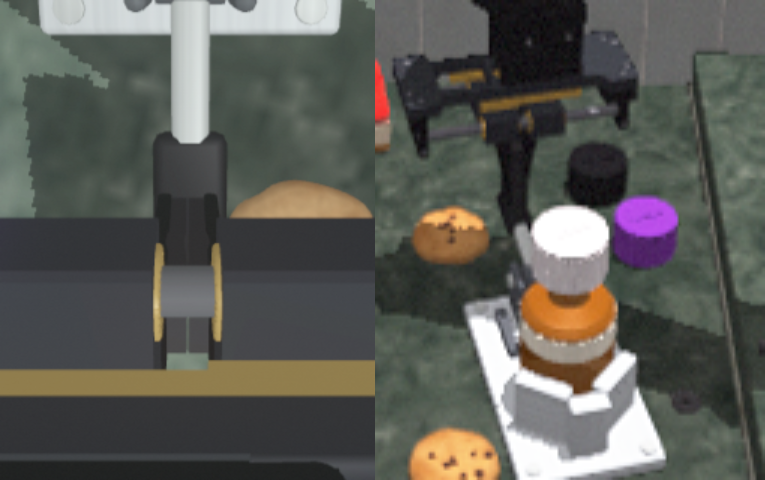

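The wrist crop shows the fingertips centred on the black handle at (190,215). The force is still light, so I'll keep pressing in small steps.

```bash
python3 -m crank '[[0,0,0,-0.02,0],[0,0,0,-0.02,0]]';python3 -m crank '[[0,0,0,-0.02,0],[0,0,0,-0.02,0]]'|grep -E "pos|ft|grip"
```

```text
time: 7.1
position: [0.5892, -0.1167, 0.0342]
tool_rot: [1.919, 2.487, -0.0]
ft_force: [-0.5, -0.3, 0.9]
grip_width: 0.002
grip_force: 0.5
position: [0.5892, -0.1165, 0.0301]
ft_force: [0.6, -1.4, -0.7]
grip_width: 0.011
grip_force: 0.5
```

Run:
```python
from h import *
c=get_calibration("side")
for z in (.03,.038,.047,.055):print(z,proj(c,[.5894,-.117,z]), (proj(c,[.5894,-.117,z])-[270,160])*[3,480/140]+[375,0])
w=get_image("wrist");b=get_image("side")[190:260,285:350]
cv2.imwrite("pics/ts5.png",np.hstack([cv2.resize(w[150:470,200:450],None,fx=1.2,fy=1.2),cv2.resize(b,(357,384),interpolation=cv2.INTER_CUBIC)])[:,:,::-1])
```

```text
0.03 [315.29843093 226.12774939] [510.89529278 226.7237122 ]
0.038 [315.31048242 223.59520093] [510.93144727 218.04068891]
0.047 [315.32415515 220.72196074] [510.97246545 208.18957967]
0.055 [315.336412   218.14625856] [511.009236   199.35860079]
```

View pics/ts5.png

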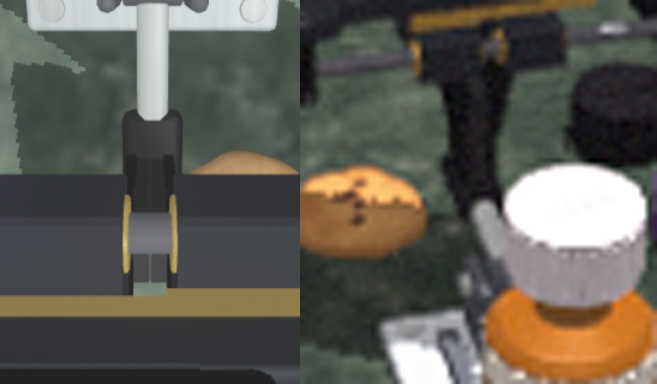

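Run:
```python
from h import *
c=get_calibration("wrist");s=get_state()
cc=-c['R'].T@c['t'];print("cam clamp",(cc-O)@X,(cc-O)@Y,cc[2]);print("tcp clamp",(s['position']-O)@X,(s['position']-O)@Y,s['position'][2], "tcp px",proj(c,s['position']))
for th in(.5,.6,.7,.8,.9):
    e=.9076-th
    def P(r,n): return O-Y*(.095+r*np.cos(e)-n*np.sin(e)) +np.array([0,0,.042+r*np.sin(e)+n*np.cos(e)])
    print(th,"inner end px",proj(c,P(.05,.005)),"width",[np.round(np.diff([proj(c,P(.05,.005)+X*k)[0] for k in(-.012,.012)]),1)])
```

```text
cam clamp -0.0006818392038257862 -0.09195970037337127 0.21232017975141143
tcp clamp -0.0008061485630734486 -0.16994099563535503 0.030109777065014484 tcp px [324.21790356 282.8678486 ]
0.5 inner end px [326.14076203 248.10581865] width [array([58.2])]
0.6 inner end px [326.08730389 249.82209503] width [array([56.4])]
0.7 inner end px [326.03764185 250.29425857] width [array([54.7])]
0.8 inner end px [325.99194199 249.62832585] width [array([53.])]
0.9 inner end px [325.95028514 247.92910971] width [array([51.5])]
```

By handle width in the wrist view (50.8 px, against 51.5 px expected when level), the lever is fully down. I'll retreat straight up, open the gripper, and re-check the handle and cap from above.

```bash
python3 -m crank '[[0,0,0,0.2,0],[0,0,0,0.5,0],[0,0,0,0.8,0],[1,0,0,0.9,0]]'|grep -E "time|pos|ft"; python3 -m crank '[[1,-0.06,0.24,0.1,0],[1,-0.12,0.48,0.1,0],[1,-0.18,0.72,0.1,0],[1,-0.21,0.825,0.1,0],[1,-0.21,0.825,0.1,0]]'|grep -E "time|pos|ft|wid"
python3 - <<'E'
from h import *
s=get_state();print(s['joint_positions'],s['position'])
c=get_calibration("wrist");w=get_image("wrist");b=get_image("side")
cv2.imwrite("pics/w6.png",w[:,:,::-1]);cv2.imwrite("pics/s6.png",b[:,:,::-1])
g=b.max(2)[195:250,290:345];
for r in range(12,36,2): print(r+195,np.where(g[r]<60)[0]+290)
E
```

```text
time: 7.95
position: [0.5909, -0.1164, 0.2144]
ft_force: [0.4, 0.1, -0.7]
time: 8.57
position: [0.5461, 0.0511, 0.2293]
ft_force: [0.7, -1.1, -0.2]
grip_width: 0.6
[-0.65133266  0.09412197  0.54924797  1.68214271 -0.05067125  1.38158157
  0.16720997] [0.54613287 0.0510898  0.2293239 ]
207 [334 335 336 337 338 339 340 341 342 343 344]
209 [334 335 336 337 338 339 340 341 342 343 344]
211 [334 335 336 337 338 339 340 341 342 343 344]
213 [333 334 335 336 337 338 339 340 341 342 343 344]
215 [333 334 335 336 337 338 339 340 341 342 343 344]
217 [335 336 337 338 339 340 341 342 343 344]
219 [311 312 313 314 315 316 317 318 337 338 339 340 341 342 343 344]
221 [311 312 313 314 315 316 317 318 319]
223 [311 312 313 314 315 316 317 318 319 320]
225 [312 313 314 315 316 317 318 319 320 321]
227 [313 314 315 321]
229 [314 315]
```

Run:
```python
from h import *
c=get_calibration("wrist");t=get_image("wrist");h=cv2.cvtColor(t,cv2.COLOR_RGB2HSV)
m=((h[...,1]<30)&(h[...,2]>215)).astype(np.uint8)
n,l,st,ce=cv2.connectedComponentsWithStats(m)
for i in np.argsort(-st[1:,4])[:4]+1: print(st[i],ce[i],onz(c,ce[i],.146))
print("expected px",proj(c,[.547,.0495,.146]))
b=cv2.cvtColor(get_image("side"),cv2.COLOR_RGB2HSV);m=((b[...,1]<30)&(b[...,2]>150)).astype(np.uint8)[210:250,310:360]
n,l,st,ce=cv2.connectedComponentsWithStats(m);i=1+np.argmax(st[1:,4]);print(st[i],ce[i]+[310,210],onz(get_calibration("side"),ce[i]+[310,210],.146))
v=cv2.resize(t,(400,300));cv2.imwrite("pics/w7.png",np.hstack([v,cv2.resize(get_image("side")[190:265,290:390],(400,300))])[:,:,::-1])
print(get_state()['position'])
```

```text
[ 397    8   43   48 1599] [417.7467167   31.35709819] [0.56992974 0.19577296 0.146     ]
[ 273  128  106   25 1528] [335.76308901 136.00065445] [0.53605551 0.12032203 0.146     ]
[ 276  215   33   84 1390] [286.97985612 263.30647482] [0.5245104  0.02085399 0.146     ]
[ 565  158   75   33 1104] [601.5923913  174.26086957] [0.72514712 0.14274537 0.146     ]
expected px [325.10315968 235.48141421]
[  6  11  32  24 429] [332.01398601 230.22843823] [0.5517295  0.06512147 0.146     ]
[0.54745333 0.04655007 0.23024389]
```

View pics/w7.png

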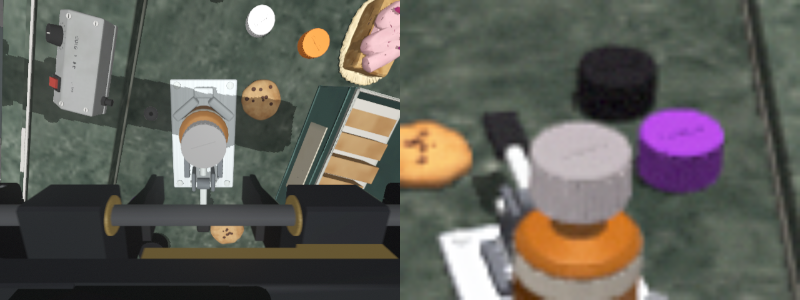

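The wrist view shows the cap centred at about (205,145) in the 400x300 crop, which matches the estimate. The lever is down in the side view at (505,130). Next I'll descend and grasp the cap.

```bash
python3 -m crank '[[1,0,0.01,0,0],[1,0,0.01,-0.2,0],[1,0,0.01,-0.4,0],[1,0,0.01,-0.55,0],[1,0,0.01,-0.59,0]]'|grep -E "time|pos|ft|wid"; python3 -m crank '[[0,0,0,0,0],[0,0,0,0,0],[0,0,0,0,0],[0,0,0,0,0],[0,0,0,0,0]]' 50
```

```text
time: 9.45
position: [0.5459, 0.0498, 0.1106]
ft_force: [0.8, -0.1, 0.1]
grip_width: 1.002
time: 10.07
position: [0.5469, 0.0503, 0.1131]
tool_rot: [-1.919, -2.487, 0.0]
ft_force: [-2.9, -0.2, 5.0]
grip_width: 0.616
grip_force: 50.0
```

```bash
python3 -m crank '[[0,0,0,-0.02,0],[0,0,0,-0.035,0],[0,0,0,-0.035,0]]' 60|grep -E "time|pos|ft|wid"; python3 -m crank '[[0,0,0,-0.01,0],[0,0,0,-0.01,0]]'|grep -E "time|pos|ft|wid"
```

```text
time: 10.45
position: [0.5474, 0.0504, 0.1069]
ft_force: [-5.4, -0.2, 11.2]
grip_width: 0.613
time: 10.7
position: [0.5474, 0.0504, 0.1052]
ft_force: [-5.5, -0.9, 11.3]
grip_width: 0.621
```

```bash
python3 -m crank '[[0,0,0,-0.005,0.02],[0,0,0,-0.005,0.045],[0,0,0,-0.005,0.07],[0,0,0,-0.005,0.09],[0,0,0,-0.005,0.11]]'; python3 -c "from bench import *;s=get_state();print(s['torque'],s['joint_positions'][6])"
```

```text
time: 11.32
position: [0.5492, 0.0513, 0.1051]
tool_rot: [0.955, 2.989, 0.005]
ft_force: [-2.2, 0.7, 11.7]
grip_width: 0.615
grip_force: 60.0
[ 0.16652374  0.6626083  -0.09689545] 0.8927916797168548
```

```bash
python3 -m crank '[[0,0,0,0,0.03],[0,0,0,0,0.055],[0,0,0,0,0.08],[0,0,0,0,0.105],[0,0,0,0,0.12]]'; python3 -m crank '[[0,0,0,0,0.005],[0,0,0,0,0.005]]'|grep -E "tool_rot|pos|ft"; python3 -c "from bench import *;s=get_state();print(s['torque'],s['joint_positions'][6])"
```

```text
time: 11.95
position: [0.5493, 0.0514, 0.1052]
tool_rot: [-0.211, 3.13, 0.003]
ft_force: [-1.6, 0.8, 12.3]
grip_width: 0.618
grip_force: 60.0
position: [0.5493, 0.0514, 0.1052]
tool_rot: [-0.255, 3.126, 0.003]
ft_force: [-3.0, 0.6, 12.6]
[ 0.16095185  0.50709338 -0.00498208] 1.6599140760744486
```

```bash
python3 -m crank '[[0,0,0,0.02,0],[0,0,0,0.04,0],[0,0,0,0.04,0]]'|grep -E "pos|ft"; python3 -m crank '[[0,0,0,0.03,0],[0,0,0,0.03,0]]'|grep -E "pos|ft"
```

```text
position: [0.5492, 0.0514, 0.1127]
ft_force: [-0.1, 0.6, 8.7]
position: [0.5476, 0.0504, 0.1167]
ft_force: [0.3, -0.9, -0.3]
```

```bash
python3 -m crank '[[0,0,0,0.03,0],[0,0,0,0.03,0]]'|grep -E "pos|ft"
```

```text
position: [0.5475, 0.0503, 0.1227]
ft_force: [-1.2, -0.7, -0.0]
```

```bash
python3 -m crank '[[0,0,0,0.07,0],[0,0,0,0.14,0],[0,0,0,0.21,0],[0,0,0,0.25,0],[0,0,0,0.25,0]]'
python3 - <<'E'
from h import *
b=get_image("side");h=cv2.cvtColor(b,cv2.COLOR_RGB2HSV)
c=get_calibration("side")
m=((h[...,0]<20)&(h[...,1]>120)&(h[...,2]>60)).astype(np.uint8);m[:,:300]=0;m[:,365:]=0;m[:210]=0;m[285:]=0
n,l,st,ce=cv2.connectedComponentsWithStats(m);i=1+np.argmax(st[1:,4]);print("bottle now",st[i],ce[i])
b0=cv2.cvtColor(cv2.imread("pics/side0.png"),cv2.COLOR_BGR2HSV)
m=((b0[...,0]<20)&(b0[...,1]>120)&(b0[...,2]>60)).astype(np.uint8);m[:,:300]=0;m[:,365:]=0;m[:210]=0;m[285:]=0
n,l,st,ce=cv2.connectedComponentsWithStats(m);i=1+np.argmax(st[1:,4]);print("bottle start",st[i],ce[i])
m=((h[...,1]<30)&(h[...,2]>110)).astype(np.uint8)[170:240,305:365]
n,l,st,ce=cv2.connectedComponentsWithStats(m);i=1+np.argmax(st[1:,4]);print("cap",st[i]+[305,170,0,0,0],ce[i]+[305,170])
print("expected cap top/mid px",proj(c,[.5475,.05,.206]),proj(c,[.5475,.022,.19]))
g=b.max(2)
for r in(217,219,221,224): print(r,np.where(g[r,300:325]<60)[0]+300)
E
```

```text
time: 13.7
position: [0.5479, 0.0505, 0.1734]
tool_rot: [-0.255, 3.13, 0.001]
ft_force: [0.3, -0.0, -1.0]
grip_width: 0.618
grip_force: 60.0
bottle now [319 233  32  27 519] [334.32755299 248.65125241]
bottle start [319 242  32  18 394] [333.93401015 250.7284264 ]
cap [322 200  27  23 333] [333.2012012  211.99399399]
expected cap top/mid px [334.66029437 202.53682285] [334.17459831 202.01030202]
217 []
219 [311 312 313 314 315 316 317 318]
221 [311 312 313 314 315 316 317 318 319]
224 [312 313 314 315 316 317 318 319 320]
```

```bash
python3 -c "from bench import *;print(close_job())"
```

```text
the job is handed in; nothing more can be done
None
```

I handed in the job at about 14 s of the 45 s allowed; no verdict came back. The cap came free after an 85° counter-clockwise turn and is held at 60 N, about 6 cm above its seat. The last camera check shows the bottle in its place and the lever down. Lever angle is judged from images only, because I never felt its hard stop.

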